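# Lay a slide carton in the low drawer and shut it

### The job

Put the standing carton of glass slides away in the low drawer unit; it is too tall to go in standing and too wide to grip, so first take the dropper bottle that stands between the carton and the pulled-out drawer out of the way and stand it upright elsewhere on the bench. Slide the carton along the bench until its foot stands square against the low side rim of the drawer's tray, pause there a moment, then push high on it so that it tips over that rim onto its side, and push it in until it lies flat and straight inside the rim. Then slide the drawer fully shut, with the bottle left standing and the flask and the other dropper bottle left where they are.

Things in the scene. Friction and masses are not known exactly. Their poses are not given: they have to be found in the camera images.
- carton_mid (a point): centre of a plain brown taped carton, 0.45 to 0.85 kg, standing on the bench left or right of the drawer. Sizes: 100 mm along its x, 88 mm along its y, 125 mm along its z (up at the start, centre 62.5 mm high). Its x starts within 0.35 rad of the drawer unit's x. Pushed below about 50 mm it slides on the bench (friction 0.5 to 0.7). It may lie on either 100 x 125 mm face
- drawer_unit: fixed low light-grey steel unit with one drawer, 190 x 190 mm, 128 mm high; origin at the centre of its underside. Its x points away from the drawer front (the drawer pulls out along -x, towards the robot), y to the left, z up. The front opening is at x = -95 mm and 121 mm high: the carton goes in lying (88 mm), not standing (125 mm)
- drawer (a joint): how far the drawer is pulled out, m: 0 shut (front panel touching the unit), 0.17 fully out; starts between 0.155 and 0.17. It slides with about 2 N of friction
- tray_mid (a point): point on the flat tray floor of the drawer, 5 mm above the bench, on its centre line, 85 mm behind the inner face of the front panel; moves with the drawer; axes as the unit's. Tray 151 mm wide outside, 145 mm inside; side rims 3 mm thick, tops 14 mm above the bench. The tray reaches 85 mm to -x and 92 mm to +x of this point; what lies in front of the unit's opening is free from above
- drawer_front (a point): point on the outer face of the drawer's front panel, on its centre line, 100 mm above the bench; axes as the unit's, the drawer shuts along +x. The panel is 188 mm wide and 12 mm thick, from 6 to 123 mm above the bench. A cup pull 74 mm wide sticks out 13.5 mm between 36 and 54 mm above the bench; above it the panel is plain
- dropper_a_mid (a point): centre, half-way up (53.5 mm above its foot), of a brown dropper bottle 107 mm high that stands left of the drawer. Its round body is 33 mm across from the foot up to 64 mm; above that come a 19 mm collar up to 77 mm and a 12 mm rubber top up to 107 mm. 0.07 kg
- dropper_b_mid (a point): the same for a dropper bottle that stands right of the drawer, its body 36 mm across
- flask_covered: conical flask with a covered mouth, 85 mm across and 148 mm high, standing on the side of the drawer where the carton is not; origin at the centre of its underside
There are look-alikes about, which are no part of the job. Leave any orange look-alike of the part that bears carton_mid alone. What is shaped like the part that bears dropper_b_mid but purple is not meant.

How it is judged (in metres and radians):
On the way, in this order (a step that is already met when the one before it is completed fails the run):
1. the carton stands upright with its foot square against the tray's side rim (within 8 mm and about 7 degrees) (angle between carton_mid's own z axis and vertical below 0.1 rad and angle between the x axis of drawer_unit and the x axis of carton_mid, either way round below 0.12 rad and y of carton_mid in the frame of drawer_unit between -0.1275 and 0.1275 m and x of carton_mid in the frame of tray_mid between -0.06 and 0.06 m and height (world z) of carton_mid between 0.058 and 0.066 m), for 0.2 s.
2. the carton lies flat on its side inside the tray's rim, the drawer still out (x of carton_mid in the frame of tray_mid between -0.045 and 0.045 m and y of carton_mid in the frame of tray_mid between -0.013 and 0.013 m and z of carton_mid in the frame of tray_mid between 0.04 and 0.0475 m and angle between carton_mid's own z axis and vertical between 1.51 and 1.63 rad and angle between the x axis of drawer_unit and the x axis of carton_mid, either way round below 0.3 rad and value of joint drawer above 0.08 m), for 0.2 s.
At the end, for the whole second after the job is handed in: The carton lies flat on a large face inside the tray rim (centre within 13 mm of the tray's centre line and 45 mm of the tray point along it, turned under 17 degrees), the drawer is shut to within 6 mm, both dropper bottles and the flask stand upright on the bench, all at rest (x of carton_mid in the frame of tray_mid between -0.045 and 0.045 m and y of carton_mid in the frame of tray_mid between -0.013 and 0.013 m and z of carton_mid in the frame of tray_mid between 0.04 and 0.0475 m and angle between carton_mid's own z axis and vertical between 1.51 and 1.63 rad and angle between the x axis of drawer_unit and the x axis of carton_mid, either way round below 0.3 rad and angle between each of dropper_a_mid, dropper_b_mid, flask_covered's own z axis and vertical below 0.1 rad and height (world z) of dropper_a_mid between 0.048 and 0.0565 m and height (world z) of dropper_b_mid between 0.048 and 0.0565 m and value of joint drawer below 0.006 m and linear speed of carton below 0.02 m/s and angular speed of carton below 0.2 rad/s); the robot touches nothing.
It fails at once if the flask is shifted more than 25 mm or tipped (distance of flask_covered from where it was at the start of the episode above 0.025 m or angle between flask_covered's own z axis and vertical above 0.35 rad).
It fails at once if a dropper bottle is knocked over (angle between any of dropper_a_mid, dropper_b_mid's own z axis and vertical above 0.7 rad).
It fails at once if the other dropper bottle, on the flask's side, is shifted more than 25 mm ((y of flask_covered in the frame of drawer_unit above 0 m and distance of dropper_a_mid from where it was at the start of the episode above 0.025 m) or (not (y of flask_covered in the frame of drawer_unit above 0 m) and distance of dropper_b_mid from where it was at the start of the episode above 0.025 m)).
It also fails if it takes over 64 s, if anything falls off the work surface, if the arm or the gripper's body presses on something with over 40 N, if the wrist force passes 120 N, or if a joint passes its speed limit or range.

### The arm

A 6-joint arm with a two-finger parallel gripper is mounted at the origin on a cart in front of the work surface, level with it; the furniture and walls round the work are solid. World frame = base frame: x ahead of the robot, y to its left, z up, the work surface at z = 0. Lengths are in mm, angles in rad, forces in N, time in s.
With the tool pointing down it reaches from about 300 to 775 mm from the base axis. Payload 14.6 kg.
Tool frame: the origin (TCP) lies on the centre line of the jaws, within the pads' length; the fingertips stand 8 mm ahead of it and the grasp point (between the pads) lies 11 mm behind it; z points along the fingers, y is the direction in which the jaws open and shut (so a half turn about z gives the same grasp; the last joint's range is limited). The gripper opens to 94 mm and grips with 3 to 60 N. Pads are 16 mm wide; open, the fingers measure 119 mm over their backs; the gripper's body (75 mm by 177 mm) begins 78 mm behind the grasp point.
Start: joints at [-1.201, 0.3, 1.521, -0, 1.321, -0.067], TCP at [232.665, -498.354, 213.446] pointing down, gripper open.
Joint ranges: [-3.03, 3.03], [-0.79, 2.21], [0.23, 2.52], [-1.04, 4.18], [0, 3.07], [-2.55, 2.55]. Speed limits (rad/s): [2.22, 2.22, 2.57, 3.14, 3.14, 3.14].

### API

Orientations are given as [roll, pitch, yaw] about the fixed x, y, z axes, in that order (R = Rz(yaw) Ry(pitch) Rx(roll)).
In Python, from cell import read_state, cams, manip gives the robot as it stands.
- The arm moves only by the shell command python3 -m handwheel 'ROWS' [OPENING] [FORCE]. ROWS is JSON, a list of rows, each a list of 4 numbers: the shift along the tool's x, y, z in m, then the turn about the tool's z in degrees. In form: [[dx, dy, dz, turn], ...]. A call has 1 to 5 rows; each row is the pose to reach, as a shift and turn from the pose measured when the call began, along the tool's axes at that moment; what a row does not reach only later rows make up. A row lasts 1/8 s, in which the tool goes at most 62.5 mm and 10.7 degrees, less where a joint would pass 70% of its speed; a pose out of reach is approached as far as the arm can. A call with a gripper value outside its range is refused whole. OPENING is the closure, from 0 (fully open) to 1 (shut), set as the call begins (- or left out, the last holds). The fingers move at their own pace and stop on an object; FORCE is the grip in N (left out, the last holds). Time passes only in rows, so rows that repeat a pose let the fingers close. It gives the time, the measured TCP pose, the force and the opening at its end, in the units of the state.
- read_state(): the state, without advancing time (a new reading comes with each control period).
- cams.camera(name): name is "scene" or "top"; returns the picture (480x640x3 uint8, red, green, blue); there is no depth.
- cams.get_calibration(name): a dict with "vertical_fov" (degrees; the focal length in pixels is half the picture's height over the tangent of half this angle, whatever the lens; pixels are square), "cx", "cy" (the principal point, pixels), "R" (3x3) and "t" (3): a world point X has camera coordinates R X + t. Camera axes: x right, y down, z forward; pixel columns grow to the right and rows downward; lengths in mm; the calibration is good to about 2 mm. A picture is of the moment at which its call begins. get_calibration takes no time and is no camera call.
- manip.sign_off(): hands the job in, once; it reports no verdict.
The state is a dict: "clock": time; "joints": joint angles; "qd": joint speeds; "effort": joint torques, N m; "eef_pos": TCP position; "eef_rot": TCP orientation; "wrist_force": force on the tool from outside, world axes, zero at the start; "moment": the same for the moment, N m; "finger_gap": finger opening in mm.
Only numpy, scipy, OpenCV 4.12 (cv2) and the standard library are available. Lean on these libraries where they do the work, as an engineer would, in place of code of your own. Each camera call takes 0.05 s, during which the arm holds its last target. There are 200 camera calls.

## Working session

There is one attempt and no reset: what is moved stays moved. The work goes in short steps, Python scripts to look and compute and a shell command to move; the robot and the scene stay as the last step left them, time stands still between calls to the robot, and variables do not carry over. Pictures are saved under pics/ and viewed, about 8 in all and at most 12, crops included, and the job is handed in when it is done.

```bash
mkdir -p pics; ls; cat > h.py <<'E'
import numpy as np, cv2
from cell import read_state, cams, manip
from scipy.spatial.transform import Rotation as Ro
def cal(n):
    c=cams.get_calibration(n); f=240/np.tan(np.radians(c["vertical_fov"])/2)
    return f,c["cx"],c["cy"],np.array(c["R"]),np.array(c["t"]).ravel()
def proj(n,X):
    f,cx,cy,R,t=cal(n); p=np.atleast_2d(X)@R.T+t
    return np.c_[cx+f*p[:,0]/p[:,2],cy+f*p[:,1]/p[:,2]]
def ray(n,u,v,z):
    f,cx,cy,R,t=cal(n); d=R.T@np.array([(u-cx)/f,(v-cy)/f,1]); o=-R.T@t
    return np.round(o+d*(z-o[2])/d[2],1)
def pic(n,fn,crop=None,s=1):
    im=cams.camera(n)[:,:,::-1]; cv2.imwrite("pics/raw_"+fn,im)
    if crop: x0,y0,x1,y1=crop; im=cv2.resize(im[y0:y1,x0:x1],None,fx=s,fy=s,interpolation=cv2.INTER_CUBIC)
    cv2.imwrite("pics/"+fn,im); return im
def tool(X):
    "shift of world target X (mm) in tool axes, m"
    s=read_state(); R=Ro.from_euler('xyz',s["eef_rot"]).as_matrix()
    return np.round(R.T@(np.array(X)-np.array(s["eef_pos"]))/1000,4)
E
python3 - <<'E'
from h import *
a=pic("top","t0.png"); b=pic("scene","s0.png")
cv2.imwrite("pics/both.png",cv2.resize(np.vstack([a,b]),(600,900))[:,:]) 
for n in("top","scene"):
    f,cx,cy,R,t=cal(n);print(n,f,cx,cy,-R.T@t,R[2])
print(read_state())
E
```

```text
pics
top 502.33182914098376 317.39892299916085 232.6211355767788 [471.04184434 -68.38159136 942.19741547] [ 0.15683075  0.01644919 -0.9874885 ]
scene 508.317840738823 325.50806295229785 236.31598095131787 [ 734.47620001 -543.98469675  859.55786209] [-0.15185417  0.5041821  -0.85014159]
{'clock': 0.1, 'joints': array([-1.20061873e+00,  3.00417635e-01,  1.52148525e+00,  8.49487992e-06,
        1.32071850e+00, -6.65882617e-02]), 'qd': array([-0.00042169, -0.0006931 , -0.002364  ,  0.00136528, -0.00018407,
        0.00189022]), 'effort': array([ 3.18115599e-03, -5.32645154e+01, -3.53281474e+01,  7.10438238e-02,
        2.34790274e-02, -4.92987010e-05]), 'eef_pos': array([ 232.58200882, -498.16176782,  212.95619487]), 'eef_rot': array([-3.14056674e+00, -7.66614281e-05,  4.36763713e-01]), 'wrist_force': array([0.49500347, 0.1821213 , 0.16708952]), 'moment': array([-0.01738717,  0.01980046, -0.03084453]), 'finger_gap': 93.71781291054329}
```

View pics/t0.png

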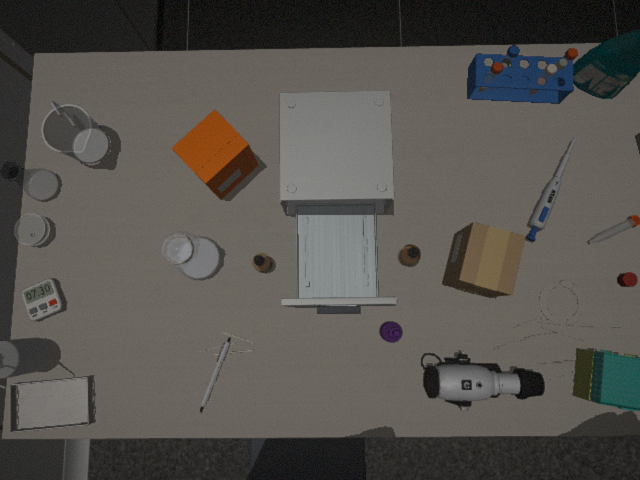

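View pics/s0.png

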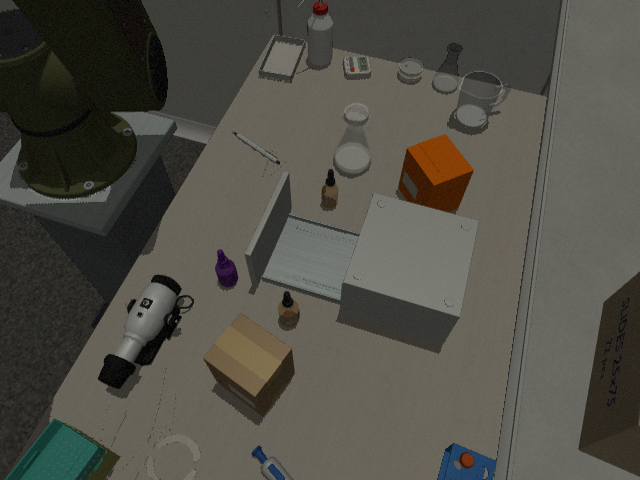

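Top view: the brown carton is at (485,260) and dropper_b at (410,255), between the carton and the drawer. The flask (190,255) and dropper_a (262,262) are on the left. Look-alikes are the orange carton (215,150) and the purple bottle (391,331). I'll take the brown carton and the brown right-hand bottle, and confirm them in an enlarged crop.

```bash
python3 - <<'E'
import cv2
im=cv2.imread("pics/t0.png")[80:350,270:540]
im=cv2.resize(im,None,fx=2.2,fy=2.2,interpolation=cv2.INTER_CUBIC)
b=cv2.imread("pics/s0.png")[180:420,180:370] 
b=cv2.resize(b,(0,0),fx=1.0,fy=1.0)
import numpy as np
c=np.zeros((594,800,3),np.uint8);c[:,:594]=im[:594,:594];c[:240,600:790]=b
cv2.imwrite("pics/c0.png",c)
E
```

```text
(no output)
```

View pics/c0.png

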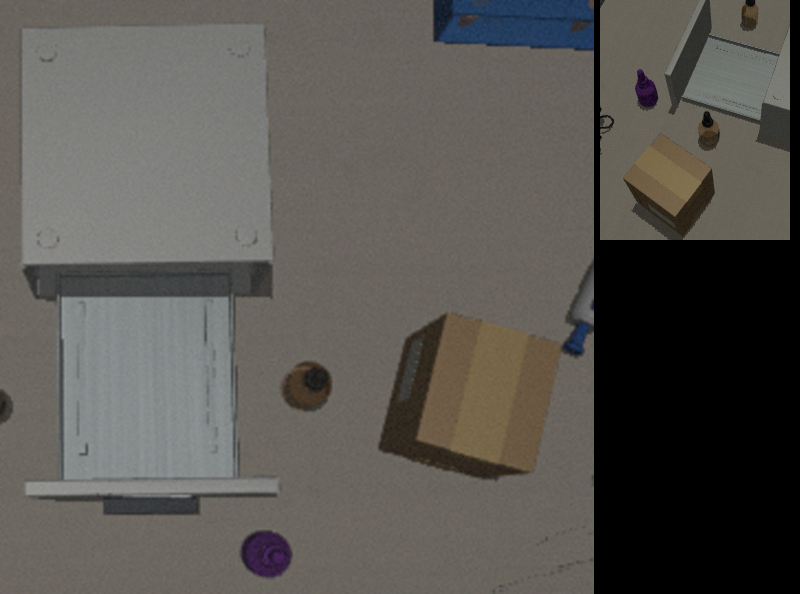

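The crop confirms it: the brown carton's top corners are at crop (448,314), (560,342), (532,473) and (416,441). The brown bottle is at (307,386), and the purple bottle at (267,553) stays clear of the job.

```bash
python3 - <<'E'
from h import *
r=lambda x,y,z: ray("top",270+x/2.2,80+y/2.2,z)
U=np.array([r(x,y,128) for x,y in[(22,28),(264,25),(271,262),(24,265)]])
print("unit",U[:,:2].tolist(),U.mean(0), [np.linalg.norm(U[i]-U[i-1]).round(1) for i in range(4)])
d=U[0]-U[3]+U[1]-U[2]; yu=np.arctan2(d[1],d[0]); e=U[0]-U[1]+U[3]-U[2]; print("yaw",yu, np.arctan2(-e[0],e[1]))
C=np.array([r(x,y,125) for x,y in[(448,314),(560,342),(532,473),(416,441)]])
print("carton",C[:,:2].tolist(),C.mean(0), [np.linalg.norm(C[i]-C[i-1]).round(1) for i in range(4)])
d=C[0]-C[3]+C[1]-C[2]; e=C[0]-C[1]+C[3]-C[2];print("yaw",np.arctan2(d[1],d[0]),np.arctan2(-e[0],e[1]))
print("carton foot",r(380,448,0),r(497,479,0))
P=[r(x,y,123) for x,y in[(25,495),(278,490)]];print("panel outer top",P,np.linalg.norm(P[0]-P[1]))
P=[r(x,y,123) for x,y in[(25,484),(278,478)]];print("panel inner top",P)
print("rims z14: L",r(58,296,14),r(63,478,14)," R",r(234,296,14),r(239,478,14))
print("bottle b body top",r(307,386,64),r(316,378,107))
print("purple",r(267,553,30))
# scene checks
print("scene carton top",[ray("scene",u,v,125)[:2].tolist() for u,v in[(242,316),(292,350),(256,388),(206,356)]])
print("scene bottle top",ray("scene",287,295,107),"foot?",ray("scene",289,312,40))
print("scene unit",[ray("scene",u,v,128)[:2].tolist() for u,v in[(371,196),(477,237),(464,322),(353,275)]])
print("flask",ray("top",197,258,10),ray("top",180,249,148),"dropA",ray("top",262,262,64))
print("scope",[ray("top",u,v,50) for u,v in[(425,380),(545,383),(480,352)]])
E
```

```text
unit [[844.7, 7.1], [843.8, -181.6], [654.9, -180.7], [655.2, 5.2]] [749.65 -87.5  128.  ] [np.float64(189.5), np.float64(188.7), np.float64(188.9), np.float64(185.9)]
yaw 0.0026426999789760128 -0.0032034060204839785
carton [[614.0, -311.7], [591.9, -393.1], [495.6, -365.7], [519.7, -282.8]] [ 555.3   -338.325  125.   ] [np.float64(98.6), np.float64(84.3), np.float64(100.1), np.float64(86.3)]
yaw -0.28721565165787 -0.27411457277515305
carton foot [ 521.6 -285.     0. ] [ 494.6 -381.6    0. ]
panel outer top [array([483.4,   4.7, 123. ]), array([ 485.2, -180.9,  123. ])] 185.60872824304357
panel inner top [array([491.4,   4.7, 123. ]), array([ 493.9, -181.2,  123. ])]
rims z14: L [653.4 -13.6  14. ] [498.8 -17.3  14. ]  R [ 651.4 -164.    14. ] [ 497.3 -163.8   14. ]
bottle b body top [ 568.  -214.8   64. ] [ 569.2 -214.7  107. ]
purple [ 436.4 -183.    30. ]
scene carton top [[526.3, -287.4], [618.2, -313.9], [588.8, -383.0], [500.9, -362.8]]
scene bottle top [ 575.8 -224.2  107. ] foot? [ 576.3 -225.    40. ]
scene unit [[654.2, -3.7], [848.2, -28.6], [854.2, -189.0], [668.9, -165.8]]
flask [573.8 173.1  10. ] [573.4 165.1 148. ] dropA [559.5  44.1  64. ]
scope [array([ 354.9, -235.3,   50. ]), array([ 348.5, -438.7,   50. ]), array([ 400.9, -331.7,   50. ])]
```

```bash
python3 - <<'E'
from h import *
g=cv2.cvtColor(cv2.imread("pics/t0.png"),cv2.COLOR_BGR2GRAY).astype(float)
g=cv2.GaussianBlur(g,(5,5),0)
for lo,hi in((35,70),(425,445)):
  pts=[]
  for u in range(50,620,20):
    d=np.abs(np.diff(g[lo:hi,u])); k=d.argmax(); 
    w=d[max(0,k-2):k+3]; pts.append((u,lo+.5+max(0,k-2)+(w*np.arange(len(w))).sum()/w.sum()))
  print([(u,round(v,1)) for u,v in pts])
E
```

```text
[(50, np.float64(52.5)), (70, np.float64(52.4)), (90, np.float64(51.6)), (110, np.float64(51.5)), (130, np.float64(51.2)), (150, np.float64(50.5)), (170, np.float64(50.4)), (190, np.float64(49.8)), (210, np.float64(49.5)), (230, np.float64(49.5)), (250, np.float64(48.8)), (270, np.float64(48.5)), (290, np.float64(48.4)), (310, np.float64(47.7)), (330, np.float64(47.4)), (350, np.float64(47.2)), (370, np.float64(46.5)), (390, np.float64(46.5)), (410, np.float64(45.8)), (430, np.float64(45.5)), (450, np.float64(45.5)), (470, np.float64(44.8)), (490, np.float64(44.5)), (510, np.float64(43.6)), (530, np.float64(43.6)), (550, np.float64(43.4)), (570, np.float64(43.2)), (590, np.float64(42.6)), (610, np.float64(37.7))]
[(50, np.float64(426.3)), (70, np.float64(426.0)), (90, np.float64(438.5)), (110, np.float64(438.3)), (130, np.float64(438.1)), (150, np.float64(437.6)), (170, np.float64(437.7)), (190, np.float64(437.7)), (210, np.float64(437.5)), (230, np.float64(437.6)), (250, np.float64(437.6)), (270, np.float64(437.6)), (290, np.float64(437.4)), (310, np.float64(437.4)), (330, np.float64(437.2)), (350, np.float64(435.6)), (370, np.float64(428.7)), (390, np.float64(426.9)), (410, np.float64(436.6)), (430, np.float64(436.5)), (450, np.float64(436.4)), (470, np.float64(436.1)), (490, np.float64(435.8)), (510, np.float64(435.7)), (530, np.float64(435.6)), (550, np.float64(435.7)), (570, np.float64(430.3)), (590, np.float64(435.4)), (610, np.float64(435.8))]
```

Top-camera sizes agree with the given ones (unit 189/190, carton 99×86, panel 186/188), so I use it. My scene-camera readings are up to about 10 mm off.

| Item | World position (mm) |
|---|---|
| Unit | (750, −88), yaw ≈ 0 |
| Panel outer face | x ≈ 484 |
| tray_mid | x ≈ 581 |
| Right rim, outer face | y ≈ −163.5 |
| Bottle b | (568, −215) |
| Carton | (555, −338), yaw −0.28 |

Moving above the bottle.

```bash
python3 -m handwheel '[[0.424,-0.115,0,-65],[0.424,-0.115,0,-65],[0.424,-0.115,0,-65],[0.424,-0.115,0,-65],[0.424,-0.115,0,-65]]' 0; python3 - <<'E'
from h import *
s=read_state();print(s["eef_pos"],s["eef_rot"],s["joints"],tool([568.5,-215,150]),np.degrees(s["eef_rot"][2]))
E
```

```text
clock: 0.72
eef_pos: [472.5, -294.9, 213.1]
eef_rot: [-3.141, -0.001, 1.38]
wrist_force: [-0.2, -1.6, 0.7]
finger_gap: 94.0
[ 472.50184859 -294.93434172  213.05899043] [-3.14093978e+00 -8.38799305e-04  1.38038378e+00] [-6.24008939e-01  3.16347816e-01  1.50047154e+00  5.01877020e-04
  1.32571820e+00 -4.33718666e-01] [0.0966 0.0792 0.0631] 79.09016462307372
```

```bash
python3 -m handwheel '[[0.097,0.079,0.03,-11],[0.097,0.079,0.03,-11],[0.097,0.079,0.03,-11],[0.097,0.079,0.03,-11]]' 0; python3 - <<'E'
from h import *
print(tool([568.5,-215,45])); pic("top","t1.png",(230,60,560,340),2.2)
E
```

```text
clock: 1.23
eef_pos: [568.2, -214.6, 182.7]
eef_rot: [-3.14, -0.001, 1.573]
wrist_force: [0.3, -0.7, 0.0]
finger_gap: 94.0
[-0.0006  0.0005  0.1377]
```

View pics/t1.png

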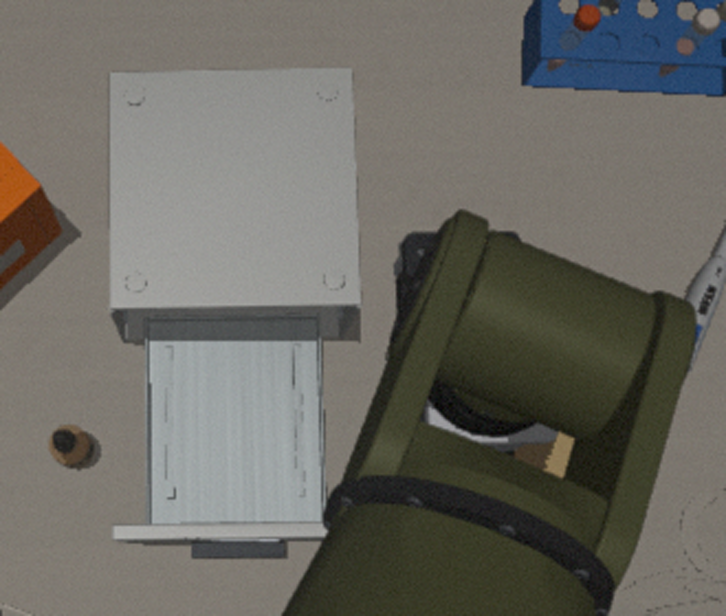

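The arm hides the spot from the top camera (only bits of the carton show, near (560,450)), but the pose is on target. Descend and grip.

```bash
python3 -m handwheel '[[0,0,0.06,0],[0,0,0.11,0],[0,0,0.138,0],[0,0,0.138,0]]' 0; python3 -m handwheel '[[0,0,0,0],[0,0,0,0],[0,0,0,0],[0,0,0,0],[0,0,0,0]]' 0.8 15;  python3 -m handwheel '[[0,0,0,0],[0,0,0,0],[0,0,0,0]]'
```

```text
clock: 1.78
eef_pos: [566.3, -216.0, 44.1]
eef_rot: [-3.138, -0.002, 1.57]
wrist_force: [-0.1, 0.1, 1.0]
finger_gap: 94.1
clock: 2.4
eef_pos: [566.3, -215.9, 44.2]
eef_rot: [-3.138, -0.002, 1.57]
wrist_force: [0.9, -0.5, 1.2]
finger_gap: 47.6
clock: 2.78
eef_pos: [566.5, -216.0, 44.3]
eef_rot: [-3.139, -0.002, 1.57]
wrist_force: [0.9, 0.0, 1.4]
finger_gap: 35.8
```

```bash
python3 -m handwheel '[[0,0,-0.05,0],[0,0,-0.10,0],[0,0,-0.146,0],[0.03,-0.025,-0.15,0],[0.06,-0.05,-0.15,0]]'; python3 -m handwheel '[[0.04,-0.034,0,0],[0.08,-0.068,0,0],[0.12,-0.1,0,0],[0.136,-0.117,0,0],[0.136,-0.117,0,0]]'; python3 - <<'E'
from h import *
print(tool([400,-20,44.3]))
E
```

```text
clock: 3.4
eef_pos: [516.2, -155.6, 194.8]
eef_rot: [-3.139, -0.002, 1.57]
wrist_force: [-0.3, -0.1, -1.5]
finger_gap: 35.8
clock: 4.03
eef_pos: [398.8, -18.8, 195.6]
eef_rot: [-3.14, -0.002, 1.571]
wrist_force: [-0.2, -0.6, 0.8]
finger_gap: 36.0
[-0.0014  0.0015  0.1513]
```

```bash
python3 -m handwheel '[[0,0,0.05,0],[0,0,0.1,0],[0,0,0.135,0],[0,0,0.145,0],[0,0,0.1505,0]]'; python3 -m handwheel '[[0,0,0,0],[0,0,0,0]]'
```

```text
clock: 4.65
eef_pos: [399.2, -19.0, 45.3]
eef_rot: [-3.14, -0.001, 1.571]
wrist_force: [0.2, 0.2, -1.0]
finger_gap: 35.8
clock: 4.9
eef_pos: [399.9, -19.2, 46.2]
eef_rot: [3.142, -0.001, 1.571]
wrist_force: [0.5, -0.0, -0.3]
finger_gap: 36.0
```

```bash
python3 -m handwheel '[[0,0,0.001,0],[0,0,0.002,0],[0,0,0.002,0]]'; python3 -m handwheel '[[0,0,0,0],[0,0,0,0],[0,0,0,0],[0,0,0,0],[0,0,0,0]]' 0; python3 -m handwheel '[[0,0,-0.05,0],[0,0,-0.11,0],[0,0,-0.16,0],[0,0,-0.16,0]]';  python3 -m handwheel '[[-0.06,0,0,0],[-0.12,0,0,0],[-0.18,0,0,0],[-0.24,0,0,0],[-0.3,0,0,0]]'; python3 - <<'E'
from h import *
s=read_state();print(s["clock"],tool([480,-440,160]))
pic("scene","s1.png",(150,100,470,420),1.8)
E
```

```text
clock: 5.28
eef_pos: [399.9, -19.2, 44.3]
eef_rot: [3.141, -0.001, 1.571]
wrist_force: [-0.2, 0.3, 0.3]
finger_gap: 36.0
clock: 5.9
eef_pos: [399.9, -19.2, 44.3]
eef_rot: [3.141, -0.001, 1.571]
wrist_force: [0.5, 0.3, -0.7]
finger_gap: 82.5
clock: 6.4
eef_pos: [401.2, -19.5, 207.4]
eef_rot: [3.135, -0.0, 1.571]
wrist_force: [0.1, 0.3, -0.8]
finger_gap: 93.7
clock: 7.02
eef_pos: [400.6, -321.3, 205.9]
eef_rot: [3.136, -0.001, 1.57]
wrist_force: [1.2, 0.7, 0.9]
finger_gap: 93.9
7.025 [-0.1187  0.0792  0.0462]
```

View pics/s1.png

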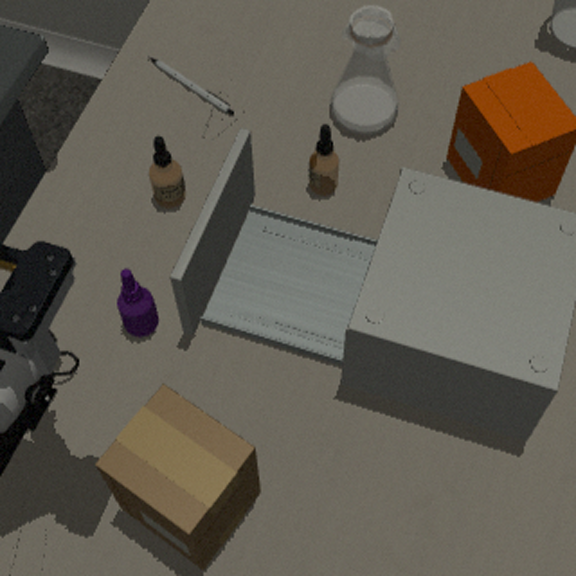

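The bottle stands upright at about (165,180) in the crop, and everything else is unmoved. Next: go behind the carton, turn to match its face, narrow the fingers to about 60 mm, and go down.

```bash
python3 -m handwheel '[[-0.04,0.04,0,8],[-0.08,0.08,0,16],[-0.125,0.123,0,16],[-0.125,0.123,0.03,16],[-0.125,0.123,0.06,16]]' 0.36; python3 - <<'E'
from h import *
s=read_state();print(s["eef_rot"][2],tool([524,-446,44]))
E
```

```text
clock: 7.7
eef_pos: [522.8, -451.8, 142.4]
eef_rot: [3.139, -0.003, 1.289]
wrist_force: [0.4, -0.0, -0.1]
finger_gap: 60.3
1.2885295919069615 [ 0.0057 -0.0007  0.0984]
```

```bash
python3 -m handwheel '[[0,0,0.05,0],[0,0,0.098,0],[0.03,0,0.098,0],[0.05,0,0.098,0],[0.05,0,0.098,0]]'; python3 -m handwheel '[[0.004,0,0,0],[0.008,0,0,0],[0.012,0,0,0],[0.016,0,0,0],[0.018,0,0,0]]'; python3 - <<'E'
from h import *
s=read_state();print(s["clock"]);pic("scene","s2.png",(130,200,410,460),2.1)
E
```

```text
clock: 8.32
eef_pos: [537.7, -402.5, 44.8]
eef_rot: [3.139, -0.003, 1.29]
wrist_force: [0.1, -0.6, 0.9]
finger_gap: 60.1
clock: 8.95
eef_pos: [542.6, -385.6, 44.9]
eef_rot: [3.139, -0.002, 1.29]
wrist_force: [-1.6, -4.8, -0.4]
finger_gap: 59.9
8.95
```

View pics/s2.png

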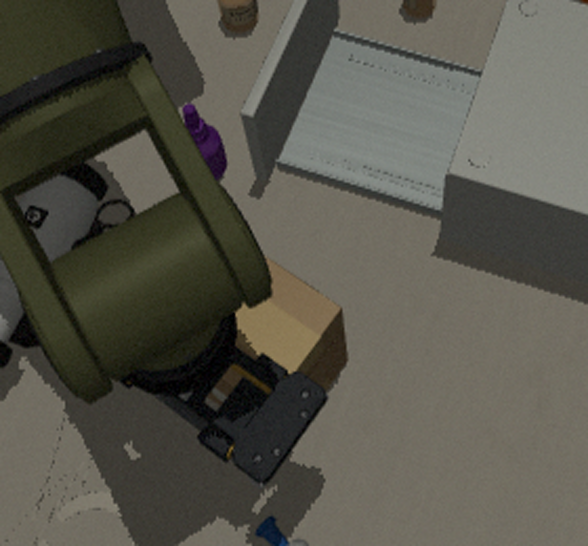

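Fingers are touching (about 5 N) on the rear face, where predicted. Now push slowly while squaring up.

```bash
python3 -m handwheel '[[0.008,0,0,-1.5],[0.016,0,0,-3],[0.024,0,0,-4.5],[0.032,0,0,-6],[0.04,0,0,-7.5]]'; python3 -m handwheel '[[0.008,-0.001,0,-1.7],[0.016,-0.002,0,-3.4],[0.024,-0.002,0,-5.1],[0.032,-0.003,0,-6.8],[0.04,-0.003,0,-8.5]]'; python3 - <<'E'
from h import *
s=read_state();print(s["eef_pos"],s["eef_rot"],s["joints"],tool([575,-259.5,44]))
pic("scene","s3.png",(130,160,410,420),2.1)
E
```

```text
clock: 9.62
eef_pos: [553.9, -346.4, 44.9]
eef_rot: [3.138, -0.002, 1.423]
wrist_force: [0.7, -4.7, -1.5]
finger_gap: 59.8
clock: 10.25
eef_pos: [556.8, -305.9, 45.0]
eef_rot: [3.138, -0.001, 1.574]
wrist_force: [0.2, -4.2, -2.1]
finger_gap: 60.3
[ 556.77285911 -305.86631871   45.02668293] [ 3.13831953e+00 -1.08618879e-03  1.57352321e+00] [-0.56109948  0.65843033  1.40868893  0.0030369   1.07228931 -0.56527366] [0.0463 0.0183 0.0011]
```

View pics/s3.png

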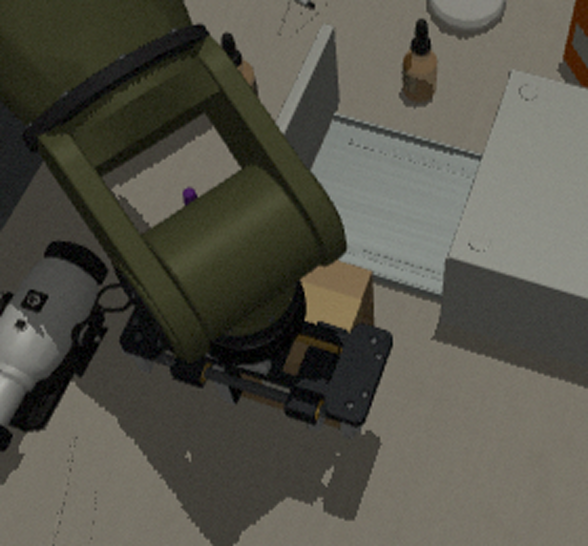

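```bash
python3 - <<'E'
from h import *
for z in (125,): print(ray("scene",130+373/2.1,160+265/2.1,z))
E
python3 -m handwheel '[[0.008,0.003,0,0],[0.016,0.006,0,0],[0.024,0.009,0,0],[0.032,0.012,0,0],[0.038,0.014,0,0]]';python3 -m handwheel '[[0.001,0,0,0],[0.002,0,0,0]]';python3 -m handwheel '[[0.001,0,0,0],[0.002,0,0,0]]'; python3 - <<'E'
from h import *
s=read_state();print(s["eef_pos"],s["eef_rot"],s["wrist_force"])
pic("scene","s4.png",(190,160,410,360),2.7)
E
```

```text
[ 605.5 -206.8  125. ]
clock: 10.92
eef_pos: [570.9, -266.3, 45.0]
eef_rot: [3.139, -0.002, 1.576]
wrist_force: [-1.5, -4.4, -1.6]
finger_gap: 59.9
clock: 11.18
eef_pos: [571.1, -264.3, 45.1]
eef_rot: [3.138, -0.001, 1.576]
wrist_force: [1.5, -3.1, -1.3]
finger_gap: 60.0
clock: 11.42
eef_pos: [571.0, -262.5, 45.1]
eef_rot: [3.138, -0.001, 1.575]
wrist_force: [0.6, -4.5, -1.9]
finger_gap: 60.6
[ 570.99555407 -262.45650403   45.11316652] [ 3.13822625e+00 -1.40667636e-03  1.57536960e+00] [ 0.59701701 -4.53081164 -1.92506458]
```

View pics/s4.png

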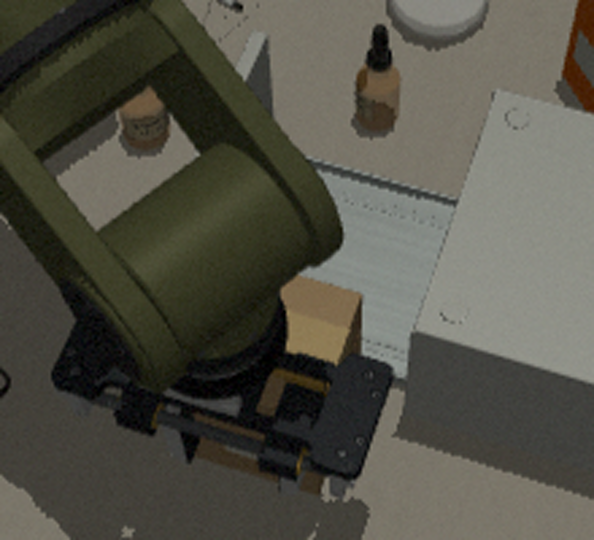

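```bash
python3 -c "
from h import *
print(ray('scene',190+360/2.7,160+293/2.7,125))"
for i in 1; do :; done
python3 -m handwheel '[[0.001,0,0,0],[0.0015,0,0,0]]' | egrep 'pos|force'
python3 -m handwheel '[[0.001,0,0,0],[0.0015,0,0,0]]' | egrep 'pos|force'
```

```text
[ 619.2 -168.3  125. ]
eef_pos: [571.0, -260.8, 45.1]
wrist_force: [0.4, -3.9, -1.6]
eef_pos: [571.0, -259.2, 45.1]
wrist_force: [0.2, -4.6, -1.9]
```

```bash
python3 -m handwheel '[[0.001,0,0,0],[0.0015,0,0,0]]' | egrep 'pos|force'
python3 -m handwheel '[[0.001,0,0,0],[0.0015,0,0,0]]' | egrep 'pos|force'
```

```text
eef_pos: [570.9, -258.7, 45.5]
wrist_force: [-1.7, -12.2, 0.5]
eef_pos: [570.9, -258.5, 46.0]
wrist_force: [-0.8, -12.8, 1.7]
```

```bash
python3 - <<'E'
from h import *
for i in range(3):
  s=read_state();print(s["eef_pos"],s["wrist_force"],s["clock"]); cams.camera("scene")
E
```

```text
[ 570.87343276 -258.46663518   45.98835767] [ -0.82004743 -12.82260735   1.74589435] 12.475
[ 570.87850729 -258.4510294    45.98426887] [ -1.92191963 -10.48756464  -0.4034957 ] 12.525
[ 570.89010663 -258.46762036   46.00012154] [ -1.53078057 -12.898854     0.64869357] 12.575
```

The foot met the rim where predicted (12 N at TCP y −258.7). Ease off, pause, then rise to push high.

```bash
python3 -m handwheel '[[-0.004,0,0,0],[-0.015,0,0,0],[-0.015,0,0,0],[-0.015,0,0,0]]'|egrep 'pos|force'; python3 -m handwheel '[[0,0,-0.03,0],[0,0,-0.068,0],[0,0,-0.068,0],[0,0,-0.068,0]]'; python3 - <<'E'
from h import *
pic("scene","s5.png",(190,160,410,360),2.7)
pic("top","t5.png",(270,150,470,350),2.7)
a=cv2.imread("pics/s5.png");b=cv2.imread("pics/t5.png")
c=np.hstack([cv2.resize(a,(400,364)),cv2.resize(b,(364,364))]);cv2.imwrite("pics/c5.png",c)
E
```

```text
eef_pos: [570.9, -273.3, 45.9]
wrist_force: [0.1, -0.7, -0.9]
clock: 13.62
eef_pos: [570.3, -272.8, 113.1]
eef_rot: [3.138, 0.001, 1.575]
wrist_force: [0.8, -0.4, -0.1]
finger_gap: 59.9
```

View pics/c5.png

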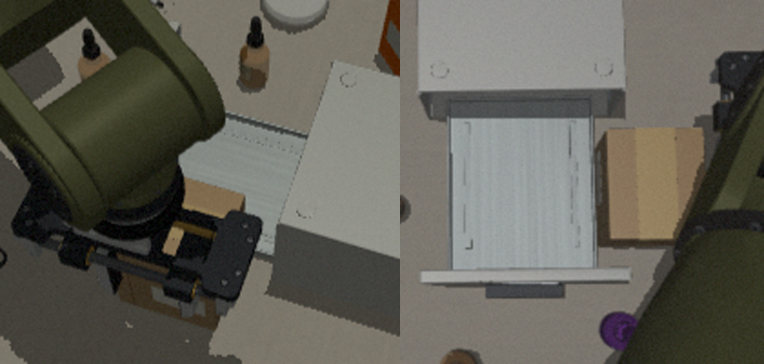

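The carton stands square against the rim, its top edge at x≈608 in the right pane, from row 128 to 240. Now tip it.

```bash
python3 -m handwheel '[[0.012,0,0,0],[0.018,0,0,0],[0.026,0,0,0],[0.034,0,0,0],[0.04,0,0,0]]'|egrep 'pos|force|rot'; python3 -m handwheel '[[0.008,0,0,0],[0.016,0,0,0],[0.024,0,0,0],[0.028,0,0,0],[0.028,0,0,0]]'|egrep 'pos|force|rot'; python3 - <<'E'
from h import *
pic("scene","s6.png",(190,160,410,360),2.7)
pic("top","t6.png",(270,150,470,350),2.7)
a=cv2.imread("pics/s6.png");b=cv2.imread("pics/t6.png")
c=np.hstack([cv2.resize(a,(400,364)),cv2.resize(b,(364,364))]);cv2.imwrite("pics/c6.png",c)
E
```

```text
eef_pos: [571.9, -236.6, 117.2]
eef_rot: [3.131, 0.011, 1.574]
wrist_force: [-4.0, -28.5, 34.7]
eef_pos: [575.4, -212.5, 124.7]
eef_rot: [3.117, 0.022, 1.574]
wrist_force: [-2.0, -20.2, 45.8]
```

View pics/c6.png

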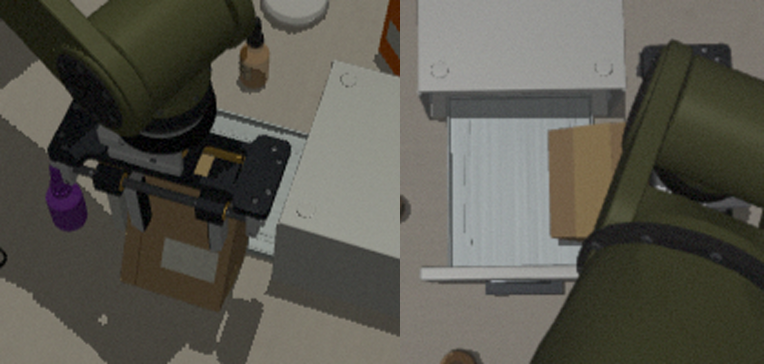

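The carton is tipping about 22° over the rim. The fingertips grip its face and are dragged upward (46 N), so I follow the arc upward.

```bash
python3 -m handwheel '[[0.003,0,-0.009,0],[0.008,0,-0.014,0],[0.016,0,-0.017,0],[0.022,0,-0.019,0]]'|egrep 'pos|force|rot'; python3 -m handwheel '[[0.006,0,-0.002,0],[0.012,0,-0.004,0]]'|egrep 'pos|force|rot'
```

```text
eef_pos: [574.5, -189.1, 142.4]
eef_rot: [3.119, 0.021, 1.575]
wrist_force: [0.3, -1.2, -0.7]
eef_pos: [574.3, -176.4, 145.9]
eef_rot: [3.12, 0.021, 1.575]
wrist_force: [-0.2, 0.0, 0.5]
```

```bash
python3 -m handwheel '[[-0.04,0,0,0],[-0.08,0,0,0],[-0.1,0,0,0],[-0.1,0,0,0]]'|egrep 'pos|force|clock'; python3 - <<'E'
from h import *
pic("scene","s7.png",(190,160,410,360),2.7)
pic("top","t7.png",(280,170,460,350),2.7)
a=cv2.imread("pics/s7.png");b=cv2.imread("pics/t7.png")
c=np.hstack([cv2.resize(a,(314,286)),cv2.resize(b,(486,486))[:,:]]) if 0 else None
c=np.zeros((486,800,3),np.uint8);c[:286,:314]=cv2.resize(a,(314,286));c[:,314:]=cv2.resize(b,(486,486));cv2.imwrite("pics/c7.png",c)
E
```

```text
clock: 16.32
eef_pos: [574.5, -276.7, 147.6]
wrist_force: [0.2, 1.1, 0.9]
```

View pics/c7.png

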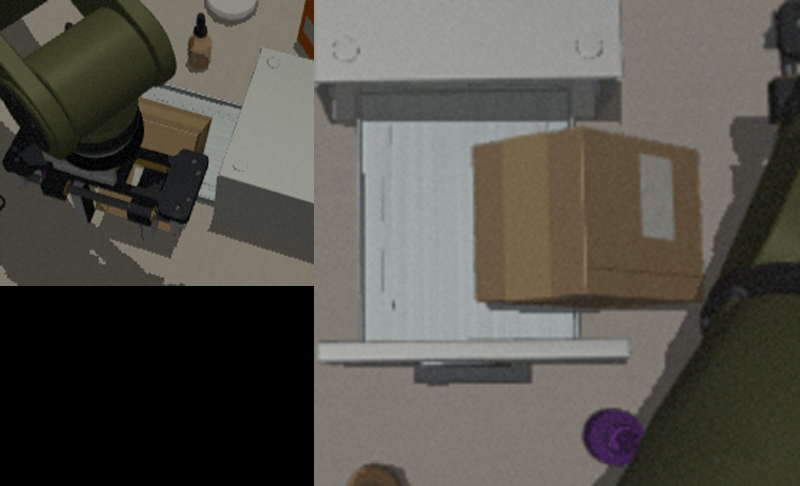

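It is leaning on edge, with the ridge at pane x≈585, not yet fallen. I check whether it is moving and where the edges are.

```bash
python3 - <<'E'
from h import *
f=lambda x,y,z: ray("top",280+(x-314)/2.7,170+y/2.7,z)
for nm,x,z in(("ridge",585,150),("topfront",473,95),("rearbot",700,50)): print(nm,f(x,215,z))
a=cv2.imread("pics/raw_t7.png").astype(float)[200:300,330:440]
for i in range(4):
    b=cams.camera("top")[:,:,::-1].astype(float)[200:300,330:440]; print(np.abs(a-b).mean())
# best-fit phi: project model edges
for phi in range(25,90,5):
    p=np.radians(phi); c,s=np.cos(p),np.sin(p)
    # contact at rim (−163.5): pivot bottom-front at y0,z0=0
    best=None
    for y0 in np.arange(-200,-100,1):
      for z0 in (0,7,14):
        R=[(-88*c,88*s),(-88*c+125*s,88*s+125*c),(125*s,125*c)]
        u=proj("top",[[572,y0+y,z0+z] for y,z in R])[:,0]
        e=np.abs(u-np.array([423,380.4,338.9])).max()
        if best is None or e<best[0]: best=(e.round(1),y0,z0)
    print(phi,best)
E
```

```text
ridge [ 568.3 -154.7  150. ]
topfront [575.9 -90.5  95. ]
rearbot [ 579.7 -241.4   50. ]
2.6955454545454547
2.7644242424242425
2.761787878787879
2.761727272727273
25 (np.float64(10.7), np.int64(-143), 14)
30 (np.float64(7.4), np.int64(-151), 14)
35 (np.float64(4.2), np.int64(-159), 14)
40 (np.float64(1.4), np.int64(-169), 7)
45 (np.float64(1.4), np.int64(-179), 0)
50 (np.float64(4.0), np.int64(-188), 0)
55 (np.float64(6.6), np.int64(-197), 0)
60 (np.float64(11.9), np.int64(-200), 14)
65 (np.float64(19.7), np.int64(-200), 14)
70 (np.float64(27.0), np.int64(-200), 14)Traceback (most recent call last):
  File "<stdin>", line 15, in <module>
  File "h.py", line 8, in proj
    f,cx,cy,R,t=cal(n); p=np.atleast_2d(X)@R.T+t
                ~~~^^^
  File "h.py", line 5, in cal
    c=cams.get_calibration(n); f=240/np.tan(np.radians(c["vertical_fov"])/2)
ValueError: time passes only in moves, steps and waits
```

It rests stably at about 42°, between the bench and the rim. Push it further over the edge.

```bash
python3 -m handwheel '[[0.05,0,0.004,0],[0.088,0,0.006,0],[0.096,0,0.006,0],[0.102,0,0.006,0],[0.108,0,0.006,0]]'|egrep 'pos|force'; python3 -m handwheel '[[0.006,0,0,0],[0.012,0,0,0],[0.018,0,0,0],[0.024,0,0,0],[0.03,0,0,0]]'|egrep 'pos|force';python3 - <<'E'
from h import *
pic("top","t8.png");pic("scene","s8.png")
b=cv2.imread("pics/t8.png").astype(float)
for v in(240,255,270): print([int(x) for x in b[v,330:440:4].mean(1)])
E
```

```text
eef_pos: [574.5, -168.0, 139.9]
wrist_force: [-0.0, 0.7, -0.5]
eef_pos: [574.4, -137.6, 139.3]
wrist_force: [-0.2, -0.3, 0.5]
[58, 58, 53, 78, 40, 40, 41, 42, 44, 44, 44, 49, 47, 49, 49, 50, 50, 50, 51, 52, 55, 51, 52, 29, 46, 54, 54, 52]
[53, 53, 102, 124, 124, 81, 166, 89, 25, 19, 23, 20, 39, 30, 33, 37, 37, 38, 41, 41, 40, 39, 30, 39, 57, 53, 56, 92]
[57, 49, 52, 50, 48, 46, 42, 38, 39, 35, 38, 40, 41, 46, 47, 43, 38, 27, 62, 67, 30, 29, 26, 57, 50, 57, 54, 118]
```

```bash
cat >> h.py <<'E'
def brown(im):
    hsv=cv2.cvtColor(cv2.GaussianBlur(im,(3,3),0),cv2.COLOR_BGR2HSV)
    m=((hsv[:,:,0]>8)&(hsv[:,:,0]<24)&(hsv[:,:,1]>75)&(hsv[:,:,2]>50)).astype(np.uint8)
    m[:200]=0; m[330:]=0; m[:,:285]=0; m[:,470:]=0
    m=cv2.morphologyEx(m,cv2.MORPH_OPEN,np.ones((3,3)))
    n,l,st,_=cv2.connectedComponentsWithStats(m); k=1+st[1:,4].argmax(); 
    return (l==k).astype(np.uint8),st[k]
E
python3 -m handwheel '[[-0.05,0,0,0],[-0.1,0,0,0],[-0.14,0,0,0],[-0.14,0,0,0]]'|egrep 'pos|force|clock'; python3 - <<'E'
from h import *
a=cv2.imread("pics/raw_t7.png"); m,st=brown(a); print("t7 check",st, "expect u339-423 v217-282")
pic("top","t9.png");a=cv2.imread("pics/t9.png"); m,st=brown(a); print(st)
for v in (235,245,255,265,275): w=np.flatnonzero(m[v]); print(v,w.min(),w.max(),len(w))
for u in range(330,430,10):
    w=np.flatnonzero(m[:,u]); print(u,(w.min(),w.max()) if len(w) else None, a[250,u])
E
```

```text
clock: 18.48
eef_pos: [574.6, -279.8, 141.9]
wrist_force: [0.8, -0.0, -0.3]
t7 check [ 340  218   84   65 4564] expect u339-423 v217-282
[ 321  223   73   61 3437]
235 321 392 49
245 321 392 50
255 322 392 48
265 322 393 71
275 322 393 72
330 (np.int64(225), np.int64(280)) [101 127 150]
340 (np.int64(225), np.int64(282)) [106 128 149]
350 (np.int64(224), np.int64(282)) [105 128 149]
360 (np.int64(224), np.int64(282)) [144 149 150]
370 (np.int64(224), np.int64(282)) [143 148 150]
380 (np.int64(223), np.int64(282)) [101 127 149]
390 (np.int64(223), np.int64(282)) [102 126 147]
400 None [110 118 123]
410 None [111 118 124]
420 None [110 117 122]
```

```bash
python3 - <<'E'
from h import *
for z in(93,102):
  print(z,ray("top",320.7,252,z),ray("top",393.5,252,z),ray("top",355,223.3,z),ray("top",355,282.7,z))
print(tool([572,-230,45]))
E
```

```text
93 [572.5 -59.5  93. ] [ 571.  -183.1   93. ] [ 621.3 -118.9   93. ] [ 519.8 -116.7   93. ]
102 [571.4 -59.6 102. ] [ 569.9 -181.8  102. ] [ 619.7 -118.3  102. ] [ 519.3 -116.2  102. ]
[ 0.0502 -0.0047  0.0958]
```

The carton has fallen and rests on the rim, y −183…−59, centred at x≈570. Push it in about 33 mm.

```bash
python3 -m handwheel '[[0.03,-0.005,0.05,0],[0.05,-0.005,0.09,0],[0.05,-0.005,0.09,0],[0.065,-0.005,0.09,0],[0.075,-0.005,0.09,0]]'|egrep 'pos|force';python3 -m handwheel '[[0.006,0,0,0],[0.012,0,0,0],[0.018,0,0,0],[0.022,0,0,0]]'|egrep 'pos|force|rot'; python3 -m handwheel '[[0.005,0,0,0],[0.01,0,0,0],[0.015,0,0,0]]'|egrep 'pos|force|rot'
```

```text
eef_pos: [572.3, -204.7, 52.2]
wrist_force: [0.3, -0.1, -0.6]
eef_pos: [572.3, -182.9, 51.9]
eef_rot: [3.117, 0.022, 1.574]
wrist_force: [0.4, -4.4, -0.7]
eef_pos: [572.2, -167.6, 51.4]
eef_rot: [3.117, 0.022, 1.574]
wrist_force: [-0.2, -5.7, -0.5]
```

```bash
python3 -m handwheel '[[0.004,0,0,0],[0.008,0,0,0],[0.0105,0,0,0],[0.0105,0,0,0]]'|egrep 'pos|force|rot'; python3 -m handwheel '[[-0.02,0,0,0],[-0.06,0,-0.03,0],[-0.1,0,-0.1,0],[-0.13,0,-0.1,0],[-0.14,0,-0.1,0]]'|egrep 'clock|pos|force';python3 - <<'E'
from h import *
pic("top","t10.png");a=cv2.imread("pics/t10.png"); m,st=brown(a); print(st)
c=max(cv2.findContours(m,cv2.RETR_EXTERNAL,2)[0],key=cv2.contourArea); print(cv2.minAreaRect(c))
u0,v0,w,h=st[:4]; z=93
print(ray("top",u0-.5,252,z),ray("top",u0+w-.5,252,z),ray("top",340,v0-.5,z),ray("top",340,v0+h-.5,z))
im=cv2.resize(a[160:340,230:440],None,fx=2.8,fy=2.8,interpolation=cv2.INTER_CUBIC);cv2.imwrite("pics/c10.png",im)
for v in (230,240,250,260,270,280): w=np.flatnonzero(m[v]); print(v,w.min(),w.max())
for u in range(315,390,8):
    w=np.flatnonzero(m[:,u]); print(u,(w.min(),w.max()) if len(w) else None)
E
```

```text
eef_pos: [572.2, -156.8, 51.3]
eef_rot: [3.117, 0.022, 1.574]
wrist_force: [1.2, -2.3, -1.7]
clock: 21.15
eef_pos: [570.0, -297.5, 155.7]
wrist_force: [0.3, 0.6, -0.9]
[ 302  225   72   59 3410]
((337.5, 254.0), (58.0, 71.0), 90.0)
[572.8 -26.8  93. ] [ 571.4 -149.2   93. ] [619.5 -93.1  93. ] [518.7 -91.4  93. ]
230 302 371
240 302 372
250 302 372
260 302 372
270 302 373
280 302 373
315 (np.int64(226), np.int64(283))
323 (np.int64(226), np.int64(283))
331 (np.int64(226), np.int64(283))
339 (np.int64(261), np.int64(283))
347 (np.int64(225), np.int64(283))
355 (np.int64(225), np.int64(283))
363 (np.int64(225), np.int64(283))
371 (np.int64(225), np.int64(282))
379 None
387 None
```

The carton is flat inside the rim: centre ≈(569, −88), edges −149…−27 at the top face, and straight. Now go in front of the drawer panel and turn square to it.

```bash
python3 -m handwheel '[[0,-0.06,-0.02,10],[0.02,-0.125,-0.02,20],[0.07,-0.125,-0.02,30],[0.13,-0.125,-0.02,40],[0.19,-0.125,-0.02,50]]'|egrep 'clock|pos|rot'; python3 -m handwheel '[[0,0,0,10],[0,0,0,20],[0,0,0,30],[0,0,0,40],[0,0,0,40]]'|egrep 'clock|pos|rot'; python3 - <<'E'
from h import *
print(tool([445,-88,95]),tool([472,-88,95]),read_state()["joints"])
E
```

```text
clock: 21.82
eef_pos: [443.5, -111.9, 166.1]
eef_rot: [3.11, -0.004, 0.715]
clock: 22.45
eef_pos: [443.1, -111.2, 165.2]
eef_rot: [3.121, -0.022, 0.019]
[ 0.0008 -0.0246  0.0697] [ 0.0278 -0.0241  0.0703] [-0.31901578  0.12624649  1.85053155 -0.01355264  1.13735494  1.23861557]
```

```bash
python3 -m handwheel '[[0,-0.024,0.03,1],[0,-0.024,0.069,1],[0.01,-0.024,0.069,1],[0.02,-0.024,0.069,1],[0.026,-0.024,0.069,1]]'|egrep 'clock|pos|rot|force'; python3 -m handwheel '[[0.006,0,0,0],[0.012,0,0,0],[0.019,0,0,0],[0.027,0,0,0],[0.035,0,0,0]]'|egrep 'clock|pos|rot|force';python3 -m handwheel '[[0.009,0,0,0],[0.018,0,0,0],[0.027,0,0,0],[0.036,0,0,0],[0.045,0,0,0]]'|egrep 'pos|force'
```

```text
clock: 23.08
eef_pos: [471.6, -88.3, 97.6]
eef_rot: [3.121, -0.024, 0.002]
wrist_force: [0.6, -0.2, 0.6]
clock: 23.7
eef_pos: [507.0, -88.3, 98.4]
eef_rot: [3.121, -0.024, 0.002]
wrist_force: [-1.6, -1.1, -0.7]
eef_pos: [552.6, -88.2, 99.4]
wrist_force: [-2.3, -0.5, -2.0]
```

```bash
python3 -m handwheel '[[0.009,0,0,0],[0.018,0,0,0],[0.027,0,0,0],[0.036,0,0,0],[0.045,0,0,0]]'|egrep 'pos|force'; python3 -m handwheel '[[0.008,0,0,0],[0.016,0,0,0],[0.024,0,0,0],[0.03,0,0,0],[0.033,0,0,0]]'|egrep 'pos|force';python3 -m handwheel '[[0.002,0,0,0],[0.004,0,0,0]]'|egrep 'pos|force'
```

```text
eef_pos: [598.2, -88.0, 100.5]
wrist_force: [-2.9, -0.0, -2.3]
eef_pos: [631.6, -87.9, 101.3]
wrist_force: [-2.5, -0.5, -0.8]
eef_pos: [634.7, -87.9, 101.3]
wrist_force: [-17.7, 0.9, 6.4]
```

The stop was met at x=634.7 (expected 635), with force rising to 18 N. Retreat and check.

```bash
python3 -m handwheel '[[0.001,0,0,0],[0.001,0,0,0]]'|egrep 'pos|force'; python3 -m handwheel '[[-0.02,0,0,0],[-0.06,0,0,0],[-0.11,0,-0.05,0],[-0.16,0,-0.1,0],[-0.22,0,-0.12,0]]'|egrep 'clock|pos|force'; python3 -m handwheel '[[-0.05,-0.05,0,0],[-0.1,-0.1,0,0],[-0.1,-0.15,0,0],[-0.1,-0.2,0,0],[-0.1,-0.2,0,0]]'|egrep 'clock|pos|force';python3 - <<'E'
from h import *
a=pic("top","t11.png");b=pic("scene","s11.png")
c=np.zeros((560,800,3),np.uint8);c[:,:400]=cv2.resize(a[80:360,220:420],(400,560));c[:,400:]=cv2.resize(b[80:360,180:380],(400,560))
cv2.imwrite("pics/c11.png",c)
E
```

```text
eef_pos: [634.6, -88.0, 101.3]
wrist_force: [-11.8, 0.5, 3.4]
clock: 26.7
eef_pos: [426.5, -86.2, 213.6]
wrist_force: [-0.2, -0.9, 0.7]
clock: 27.32
eef_pos: [325.9, 116.0, 207.5]
wrist_force: [-0.8, -0.8, -1.0]
```

View pics/c11.png

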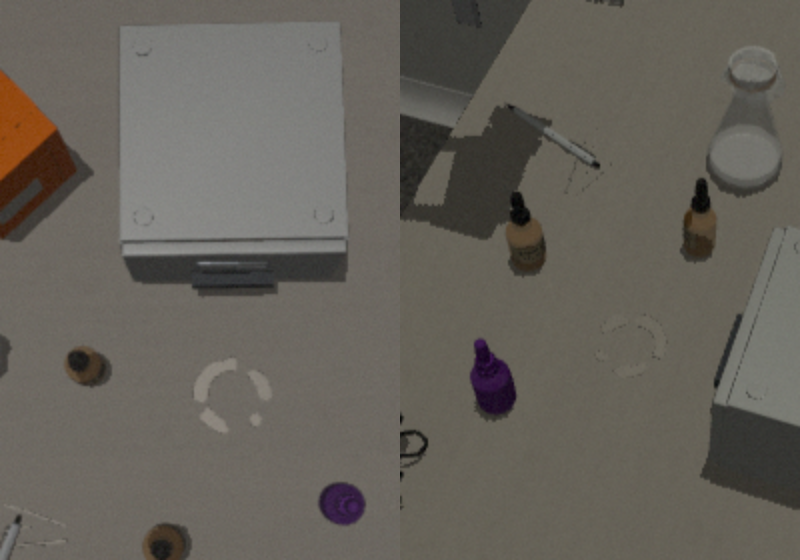

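The drawer is shut, with the front panel flush at pane row ~245. Both brown bottles stand at left (85,365) and (163,545), and the flask is standing and unmoved. Handing in.

```bash
python3 -c "
from h import *
print([ray('top',220+x/2,80+252/2,123) for x in (122,345)], ray('top',262,262,64))
print(manip.sign_off())"
```

```text
[array([646.9,   5.5, 123. ]), array([ 644.3, -179.9,  123. ])] [559.5  44.1  64. ]
the job is handed in; nothing more can be done
None
```

The carton is lying in the drawer, the drawer is shut, and the job is handed in; no verdict was reported. It took about 27 s of the 64 s allowed.

**What I did**
- I moved dropper bottle b to about (400, −20) in front of the unit and stood it upright.
- I slid the carton square against the right rim, where the push force rose to 12 N at the predicted place, and paused there.
- I tipped it over the rim in two pushes. After the first it came to rest leaning at about 42°; the second laid it over.
- I pushed it in and then shut the drawer.

**Last checks**
- **Carton:** before shutting, the top camera put its centre at about (569, −88), which is 12 mm along and 0 mm across from the tray point. It looked straight and clear of both rims. I could not see it again once the drawer was shut.
- **Drawer:** it met a hard stop (18 N) at x = 634.7, against 635 expected. The final picture puts the panel face at 644–647, which matches a shut drawer (about 643) to within my pixel reading.
- **Bottles and flask:** all stand upright in the last picture, and the flask and dropper bottle a look unmoved there. I did not measure either of them again.

**Disagreements and surprises**
- The scene camera readings were up to about 10 mm off the top camera at the start, so I mostly relied on the top camera.
- During the first tip the vertical force on the wrist reached 46 N before I followed the carton upward (the limit is 120 N).

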